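Unclip a lens barrel and hold it seated in a V-block

ROBOT

A 7-joint arm with a two-finger parallel gripper is mounted at the origin on a cart in front of the work surface, level with it; the furniture and walls round the work are solid. World frame = base frame: x ahead of the robot, y to its left, z up, the work surface at z = 0. Lengths are in m, angles in rad, forces in N, time in s.
With the tool pointing down it reaches from about 0.425 to 0.825 m from the base axis. Payload 3.6 kg.
Tool frame: the origin (TCP) lies on the centre line of the jaws, within the pads' length; the fingertips stand 11 mm ahead of it and the grasp point (between the pads) lies 8 mm behind it; z points along the fingers, y is the line along which they close (so a half turn about z gives the same grasp; the last joint's range is limited). The gripper opens to 85 mm and grips with 20 to 120 N. Pads are 22 mm wide; open, the fingers measure 114 mm over their backs; the gripper's body (76 mm by 85 mm) begins 54 mm behind the grasp point. The pads swing forward as they close: fully open they stand 13 mm farther back than shut.
Start: joints at [-1.351, 0.615, -0.013, 1.423, 0.008, 1.103, -0.04], TCP at [0.159, 0.63, 0.206] pointing down, gripper open.
Joint ranges: [-3.12, 3.12], [-0.3, 2.06], [-1.34, 1.32], [0.26, 2.42], [-1.36, 4.5], [0.01, 1.98], [-2.84, 2.84]. Speed limits (rad/s): [2.79, 2.79, 3.14, 3.14, 3.14, 3.14, 3.14].

INTERFACE

Orientations are given as a unit quaternion [x, y, z, w].
In Python, from plant import manip, optics, finder gives the robot as it stands.
- The arm moves only by the shell command python3 -m inch 'ROWS'. ROWS is JSON, a list of rows, each an object of numbers: "gripper": the finger opening in cm, from 0 to 8.54; "dx", "dy", "dz": the shift along the tool's x, y, z in cm; "rx", "ry", "rz": the turn, a rotation vector about the tool's x, y, z in degrees. In form: [{"gripper": .., "dx": .., "dy": .., "dz": .., "rx": .., "ry": .., "rz": ..}, ...]. A call has 1 to 12 rows; each row is the pose to reach, as a shift and turn from the pose commanded when the call began, along the tool's axes at that moment; what a row does not reach only later rows make up. A row lasts 1/10 s, in which the tool goes at most 50 mm and 8.59 degrees, less where a joint would pass 70% of its speed; a pose out of reach is approached as far as the arm can. A call with a gripper value outside its range is refused whole. The fingers move at their own pace and stop on an object; the grip force is fixed at half the most. Time passes only in rows, so rows that repeat a pose let the fingers close. It gives the time, the measured TCP pose, the force, the opening and the grip force at its end, in the units of the state.
- manip.get_obs(): the state, without advancing time (a new reading comes with each control period).
- optics.capture(name): name is "side" or "top" or "wrist"; returns a dict with "img" (384x512x3 uint8, blue, green, red), "fx", "fy", "cx", "cy" (pixels), "T" (4x4, takes a point from camera to world coordinates). Camera axes: x right, y down, z forward; pixel columns grow to the right and rows downward; lengths in m; the calibration is good to about 2 mm. A picture is of the moment at which its call begins. There is no depth.
- manip.job_done(): hands the job in; it is judged then, once.
Trained networks look in the newest picture that a camera, given by its name, has taken for a name from the list of things; names that differ only in an ending like _2 or _b are one class to them, and where a whole thing is asked for, a point or a joint stands for the part that bears it (a point fixed in the world has none). Each returns a list of dicts, best first, with "score" (0 to 1); they miss things now and then, are a little off and sometimes report something else, mostly with a low value. They report only what shows in the picture. A call takes as long as a camera call. They do not tell look-alikes from the thing itself.
- finder.find_in(target, camera): "extent" ([left, top, right, bottom] in pixels, round what is visible of it).
The state is a dict: "t": time; "qpos": joint angles; "qvel": joint speeds; "joint_torque": joint torques, N m; "tcp_pos": TCP position; "eef_rot": TCP orientation; "contact_force": force on the tool from outside, world axes, zero at the start; "moment": the same for the moment, N m; "opening": finger opening in m; "grasp_force": force on a finger pad.
Only numpy, scipy, OpenCV 4.12 (cv2) and the standard library are available. Lean on these libraries where they do the work, as an engineer would, in place of code of your own. Each camera call takes 0.05 s, during which the arm holds its last target. There are 200 camera calls.

TASK

Pull the black lens barrel up out of its sprung storage clip and lay it in the groove of the aluminium V-block, centred along the block. Finish while still holding it there: keep the fingers on the barrel and keep pressing it down, firmly but gently (about 10 N), so that it bears on both sloping faces of the V, and do not let go. Leave the stopper, the tin and the timer as they are.

Things in the scene. Friction and masses are not known exactly. Their poses are not given: they have to be found in the camera images.
- lens_barrel: black cylindrical lens barrel, 32 mm diameter, 120 mm long, 0.15 to 0.3 kg, with a knurled band round its middle, a thin brass ring near each end and a lens in each end. Origin at its centre; its y axis is the cylinder's axis. It starts lying level in the clip, snapped in, centre 50 mm above the worktop
- clip: storage clip screwed down: grey base plate 78 x 136 x 12 mm, origin at the centre of its underside, y along the barrel it holds. The barrel rests on two white pads 34 mm up, centre at 0, 0, 50 mm; end plates (42 mm high, inner faces at y = +-62.5 mm) stop it lengthwise. Round the barrel's middle 60 mm are free for fingers down to the base plate, between the jaws
- jaw_a (a joint): spring hinge (rad) of the clip's steel jaw at x = +22 mm, 75 mm tall, at y = -58 to -30 and 30 to 58 mm, whose lip overhangs the barrel. 0 shut; opens to about 0.08 as the barrel is pulled straight up past it, then springs shut. It takes a pull of roughly 10 to 20 N, most of it in the first 5 mm; clear after 25 mm
- jaw_b (a joint): the same for the jaw on the clip's -x side
- vblock: V-block screwed down: dark base plate 78 x 136 x 12 mm, origin at the centre of its underside, y along the groove. On it two aluminium V pieces, 50 mm wide, 52 mm high, at y = -62 to -30 and 30 to 62 mm; the 60 mm between are free for fingers down to the base plate. The V opens upward at 90 degrees, 38 mm wide at the top
- vblock_seat (a point): point in the middle of the V-block, 55 mm above the worktop, where the barrel's centre lies when it is fully seated and centred along the block; its y axis runs along the groove
- v_face_a: the two polished, slippery (friction about 0.15) sloping faces on the V-block's +x side (one contact line of the barrel); origin and axes as those of the V-block
- v_face_b: the same on the V-block's -x side (the other contact line); origin and axes as those of the V-block
- stopper: bystander: red rubber stopper, 36 mm diameter, 26 mm high, origin at the centre of its underside
- tin: bystander: open metal tin, 60 mm diameter, 36 mm high, origin at the centre of its underside
- timer: bystander: white lab timer with three coloured keys, 70 x 62 x 18 mm, origin at the centre of its underside
Not all that is in view belongs to the job. Leave any yellow look-alike of the clip alone.

How it is judged:
On the way:
1. the barrel is pulled up out of the clip in the fingers, both jaws shut again (z of lens_barrel in the frame of clip above 0.085 m and contact force between the fingers and lens_barrel above 1 N and value of joint each of jaw_a, jaw_b below 0.03 rad), for 0.1 s.
At the end, for the whole second after the job is handed in: The barrel lies at rest in the V, its centre within 3 mm across, 10 mm along and 2.5 mm above (4 below) the seat point, axis within 0.05 rad of the groove, the fingers still on it (over 3 N) and each sloping side carrying over 3 N (its weight alone gives 1 to 2 N) (x of lens_barrel in the frame of vblock_seat between -0.003 and 0.003 m and z of lens_barrel in the frame of vblock_seat between -0.004 and 0.0025 m and y of lens_barrel in the frame of vblock_seat between -0.01 and 0.01 m and angle between the y axis of lens_barrel and the y axis of vblock_seat, either way round below 0.05 rad and contact force between lens_barrel and v_face_a above 3 N and contact force between lens_barrel and v_face_b above 3 N and contact force between the fingers and lens_barrel above 3 N and linear speed of lens_barrel below 0.02 m/s); the arm keeps its last pose, push and grip.
It fails at once if the barrel is pressed onto a side of the V with more than 45 N (contact force between lens_barrel and v_face_a above 45 N or contact force between lens_barrel and v_face_b above 45 N).
It fails at once if a bystander (stopper, tin, timer) is shifted by more than 20 mm (distance of any of stopper, tin, timer from where it was at the start of the episode above 0.02 m).
It also fails if it takes over 42 s, if anything falls off the work surface, if the arm or the gripper's body presses on something with over 40 N, if the wrist force passes 120 N, or if a joint passes its speed limit or range.

## Working session

There is one attempt and no reset: what is moved stays moved. The work goes in short steps, Python scripts to look and compute and a shell command to move; the robot and the scene stay as the last step left them, time stands still between calls to the robot, and variables do not carry over. Pictures are saved under pics/ and viewed, at most 10 in all, crops included, and the job is handed in when it is done.

```bash
mkdir -p pics; python3 - <<'E'
from plant import manip, optics, finder
import cv2, numpy as np
o=manip.get_obs(); print({k:np.round(v,3).tolist() for k,v in o.items()})
ims=[]
for n in ["top","side"]:
    c=optics.capture(n); cv2.imwrite(f"pics/{n}0.png",c["img"])
    print(n,c["fx"],c["fy"],c["cx"],c["cy"],np.round(c["T"],4).tolist())
    for t in ["lens_barrel","clip","vblock","stopper","tin","timer"]:
        print(t,[(np.round(d["extent"]).tolist(),round(d["score"],2)) for d in finder.find_in(t,n)][:4])
E
```

```text
{'t': 0.0, 'qpos': [-1.351, 0.616, -0.013, 1.425, 0.008, 1.103, -0.04], 'qvel': [0.0, -0.001, -0.001, 0.001, 0.001, -0.0, 0.001], 'joint_torque': [0.001, -46.923, 0.259, -17.103, 0.01, 0.01, -0.0], 'tcp_pos': [0.159, 0.629, 0.205], 'eef_rot': [0.123, 0.992, -0.001, -0.0], 'contact_force': [-0.353, 0.531, -0.996], 'moment': [-0.085, -0.006, 0.035], 'grasp_force': 0.0, 'opening': 0.085}
top 487.4643753386483 487.4643753386483 248.42292003208098 191.4901562108171 [[-0.0199, -0.9911, 0.1317, 0.3432], [-0.9998, 0.0189, -0.0092, -0.0054], [0.0066, -0.1319, -0.9912, 1.1691], [0.0, 0.0, 0.0, 1.0]]
lens_barrel [([278.0, 158.0, 327.0, 178.0], 0.93)]
clip [([272.0, 152.0, 331.0, 192.0], 0.87), ([277.0, 221.0, 340.0, 263.0], 0.6)]
vblock [([115.0, 190.0, 175.0, 221.0], 0.84)]
stopper [([234.0, 170.0, 250.0, 188.0], 0.66), ([116.0, 190.0, 175.0, 222.0], 0.56)]
tin [([232.0, 202.0, 256.0, 227.0], 0.63)]
timer [([225.0, 129.0, 256.0, 158.0], 0.85), ([232.0, 171.0, 251.0, 189.0], 0.4), ([115.0, 200.0, 171.0, 218.0], 0.36)]
side 465.06596852323156 465.06596852323156 253.28268184484222 193.0138423013209 [[0.886, -0.2623, 0.3824, 0.1326], [-0.4637, -0.4907, 0.7377, -0.7481], [-0.0059, -0.8309, -0.5564, 0.6476], [0.0, 0.0, 0.0, 1.0]]
lens_barrel [([282.0, 216.0, 321.0, 261.0], 0.82)]
clip [([201.0, 238.0, 259.0, 319.0], 0.94), ([268.0, 213.0, 328.0, 284.0], 0.62)]
vblock [([177.0, 156.0, 222.0, 199.0], 0.91)]
stopper [([247.0, 210.0, 265.0, 224.0], 0.5)]
tin [([208.0, 216.0, 238.0, 246.0], 0.73)]
timer [([274.0, 200.0, 307.0, 220.0], 0.71)]
```

View pics/top0.png

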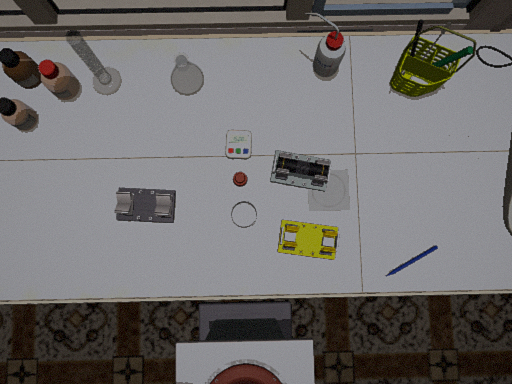

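View pics/side0.png

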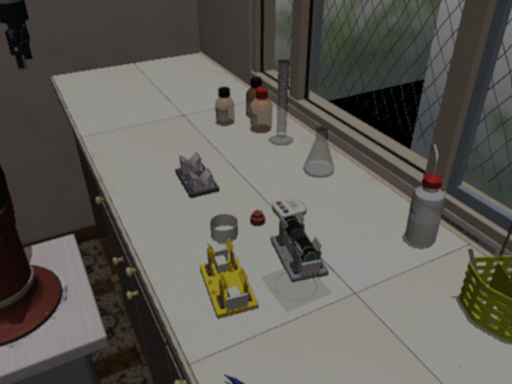

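The top view shows the grey clip with the black barrel at about (302,170) and the empty yellow look-alike clip at (308,240). The V-block is at (146,205), the stopper at (240,179), the tin at (244,214) and the timer at (239,144). The only things that could be taken for the clip are the grey one (302,170) and the yellow one (308,240); I choose the grey one, which holds the black barrel. Next is a close crop to check this.

```bash
cat > h.py <<'E'
import numpy as np, cv2
from plant import manip, optics, finder
def ray(c,u,v,z):
    T=np.array(c["T"]); d=T[:3,:3]@[(u-c["cx"])/c["fx"],(v-c["cy"])/c["fy"],1]
    return T[:3,3]+d*(z-T[2,3])/d[2]
def proj(c,P):
    T=np.array(c["T"]); p=(np.atleast_2d(P)-T[:3,3])@T[:3,:3]
    return np.c_[c["fx"]*p[:,0]/p[:,2]+c["cx"],c["fy"]*p[:,1]/p[:,2]+c["cy"]]
E
python3 - <<'E'
from h import *
c=optics.capture("top"); im=c["img"]
a=cv2.resize(im[140:205,262:342],None,fx=8,fy=8,interpolation=cv2.INTER_CUBIC)[:, :]
b=cv2.resize(im[178:234,105:185],None,fx=8,fy=8,interpolation=cv2.INTER_CUBIC)
both=np.vstack([a[:, :640],b[:, :640]])
both=cv2.resize(both,None,fx=.62,fy=.62,interpolation=cv2.INTER_AREA)
cv2.imwrite("pics/crop1.png",cv2.convertScaleAbs(both,alpha=1.5)); print(both.shape)
for n,u,v,z in [("barrel",302.5,168,.066),("vblock",145.5,205.5,.012),("tin",244,214,.036),("stop",240,178,.026),("timer",239,144,.018),("yel",308,240,.012)]: print(n,ray(c,u,v,z).round(3))
E
```

```text
(600, 397, 3)
barrel [ 0.542 -0.141  0.066]
vblock [0.468 0.23  0.012]
tin [ 0.441 -0.005  0.036]
stop [0.528 0.003 0.026]
timer [0.612 0.004 0.018]
yel [ 0.379 -0.155  0.012]
```

View pics/crop1.png

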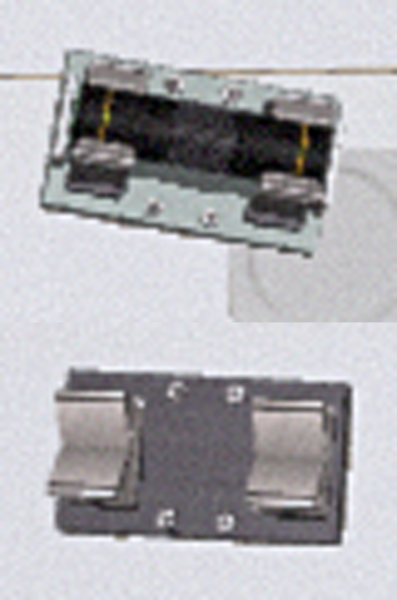

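The crop confirms the black barrel in the grey clip, with brass rings at crop (106,112) and (304,140), so it is yawed about 8°. The V-block is yawed about 3°. I'll move above the V-block first, to measure it with the wrist camera on the way.

```bash
python3 -m inch '[{"gripper":8.5,"dx":-39.7,"dy":-31.3,"dz":0,"rz":79},{"gripper":8.5,"dx":-39.7,"dy":-31.3,"dz":0,"rz":79},{"gripper":8.5,"dx":-39.7,"dy":-31.3,"dz":0,"rz":79},{"gripper":8.5,"dx":-39.7,"dy":-31.3,"dz":0,"rz":79},{"gripper":8.5,"dx":-39.7,"dy":-31.3,"dz":0,"rz":79},{"gripper":8.5,"dx":-39.7,"dy":-31.3,"dz":0,"rz":79},{"gripper":8.5,"dx":-39.7,"dy":-31.3,"dz":0,"rz":79},{"gripper":8.5,"dx":-39.7,"dy":-31.3,"dz":0,"rz":79},{"gripper":8.5,"dx":-39.7,"dy":-31.3,"dz":0,"rz":79},{"gripper":8.5,"dx":-39.7,"dy":-31.3,"dz":0,"rz":79},{"gripper":8.5,"dx":-39.7,"dy":-31.3,"dz":0,"rz":79},{"gripper":8.5,"dx":-39.7,"dy":-31.3,"dz":0,"rz":79}]' | tail -3; python3 - <<'E'
from h import *
o=manip.get_obs(); print(o["t"],o["tcp_pos"],o["eef_rot"],o["qpos"])
c=optics.capture("wrist"); cv2.imwrite("pics/w1.png",c["img"]); np.save("w1.npy",c,allow_pickle=True)
print(c["fx"],np.round(c["T"],3).tolist())
print(finder.find_in("vblock","wrist")[:2])
E
```

```text
0.75 [0.15877984 0.63030309 0.20624053] [ 1.23080429e-01  9.92396698e-01  2.38972048e-05 -2.40270618e-05] [-1.35047826  0.61485062 -0.01259262  1.42336626  0.00807826  1.1033828
 -0.0403948 ]
311.5630053144571 [[0.245, 0.934, 0.26, 0.093], [0.97, -0.236, -0.065, 0.647], [0.0, 0.268, -0.964, 0.375], [0.0, 0.0, 0.0, 1.0]]
[]validation failed for argument at $[0]...
```

View pics/w1.png

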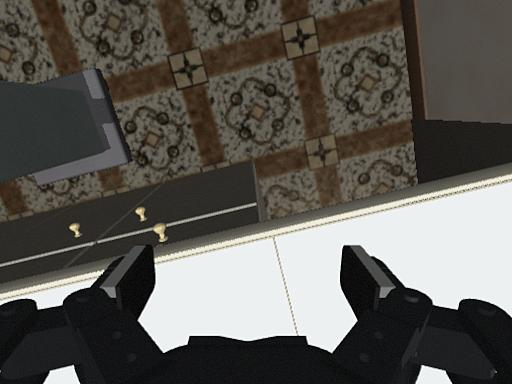

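The wrist view shows only the bench edge and the open fingers, so the arm has not moved. The move was refused, perhaps because every key is needed.

```bash
python3 -m inch '[{"gripper":8.5,"dx":-39.7,"dy":-31.3,"dz":0,"rx":0,"ry":0,"rz":79},{"gripper":8.5,"dx":-39.7,"dy":-31.3,"dz":0,"rx":0,"ry":0,"rz":79},{"gripper":8.5,"dx":-39.7,"dy":-31.3,"dz":0,"rx":0,"ry":0,"rz":79},{"gripper":8.5,"dx":-39.7,"dy":-31.3,"dz":0,"rx":0,"ry":0,"rz":79},{"gripper":8.5,"dx":-39.7,"dy":-31.3,"dz":0,"rx":0,"ry":0,"rz":79},{"gripper":8.5,"dx":-39.7,"dy":-31.3,"dz":0,"rx":0,"ry":0,"rz":79},{"gripper":8.5,"dx":-39.7,"dy":-31.3,"dz":0,"rx":0,"ry":0,"rz":79},{"gripper":8.5,"dx":-39.7,"dy":-31.3,"dz":0,"rx":0,"ry":0,"rz":79},{"gripper":8.5,"dx":-39.7,"dy":-31.3,"dz":0,"rx":0,"ry":0,"rz":79},{"gripper":8.5,"dx":-39.7,"dy":-31.3,"dz":0,"rx":0,"ry":0,"rz":79},{"gripper":8.5,"dx":-39.7,"dy":-31.3,"dz":0,"rx":0,"ry":0,"rz":79},{"gripper":8.5,"dx":-39.7,"dy":-31.3,"dz":0,"rx":0,"ry":0,"rz":79}]' 2>&1| cut -c1-1500; python3 - <<'E'
from h import *
o=manip.get_obs(); print(o["t"],o["tcp_pos"],o["eef_rot"],o["qpos"])
c=optics.capture("wrist"); cv2.imwrite("pics/w1.png",c["img"]); np.save("w1.npy",c,allow_pickle=True)
print(finder.find_in("vblock","wrist")[:2])
E
```

```text
t: 2.05
tcp_pos: [0.4684, 0.2279, 0.2064]
eef_rot: [0.728, 0.686, 0.0, 0.0]
contact_force: [-0.8, 1.0, 0.6]
opening: 0.0851
grasp_force: 0.0
2.05 [0.46842384 0.22794861 0.20644691] [7.27748135e-01 6.85844384e-01 1.92991438e-04 3.09518656e-04] [-0.7717477   0.43570813  0.40294608  1.80355525 -0.20539355  0.94295411
 -0.34057916]
[{'extent': [214.9, 108.0, 284.8, 234.3], 'score': 0.62}]
```

View pics/w1.png

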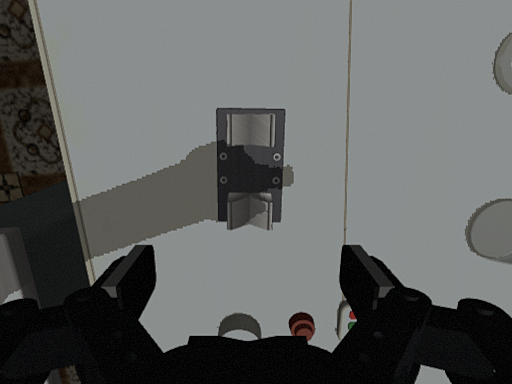

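The wrist view shows the V-block at (216..285, 109..222), with its V axis nearly vertical at column 250. So the tool is already aligned with the groove. I'll fit the plate outline in both views to refine its pose.

```bash
cat >> h.py <<'E'
from scipy.optimize import least_squares
from scipy.ndimage import map_coordinates, gaussian_filter
def plate(p,z=.012,w=.039,l=.068,n=40):
    x,y,a=p; s=np.linspace(-.92,.92,n); o=np.ones(n)
    P=np.r_[np.c_[w*o,l*s],np.c_[-w*o,l*s],np.c_[w*s,l*o],np.c_[w*s,-l*o]]
    N=np.repeat([[1,0],[-1,0],[0,1],[0,-1]],n,0)
    R=np.array([[np.cos(a),-np.sin(a)],[np.sin(a),np.cos(a)]])
    return np.c_[P@R.T+[x,y],z+0*P[:,0]], np.c_[N@R.T,0*P[:,0]]
def fit(c,p,sg=.7,reach=(.012,.006,.004)):
    """x,y,yaw of a 78x136 base plate from its outline (strongest gradient along the normals)"""
    g=gaussian_filter(c["img"].astype(float).mean(2),sg); p=np.array(p,float)
    for r in reach:
      for _ in range(4):
        P,N=plate(p); t=np.linspace(-r,r,61)
        uv=proj(c,(P[:,None]+t[None,:,None]*N[:,None]).reshape(-1,3))
        v=map_coordinates(g,[uv[:,1],uv[:,0]],order=1).reshape(len(P),-1)
        d=np.abs(np.gradient(v,axis=1)); off=t[d.argmax(1)]; wt=d.max(1)>1
        Q=P+off[:,None]*N
        f=lambda q:(((plate(q)[0]-Q)*N).sum(1)*wt)*1e3
        p=least_squares(f,p,loss="soft_l1",f_scale=.7).x
    return p,np.median(np.abs(f(p))),[np.round(np.median(f(p)[i*40:i*40+40]),2) for i in range(4)]
E
python3 - <<'E'
from h import *
c=np.load("w1.npy",allow_pickle=True).item()
print("V wrist",fit(c,[.468,.23,-.055]))
c=optics.capture("top")
print("V top",fit(c,[.468,.23,-.055])); print("clip top",fit(c,[.535,-.145,-.14]))
E
```

```text
V wrist (array([ 0.47169954,  0.22940765, -0.06943979]), np.float64(0.2705384919898372), [np.float64(0.0), np.float64(-0.0), np.float64(-0.14), np.float64(0.0)])
V top (array([ 0.46944061,  0.22720871, -0.06835268]), np.float64(0.8009408559796901), [np.float64(-0.74), np.float64(-0.4), np.float64(1.53), np.float64(0.67)])
clip top (array([ 0.54525036, -0.14069795, -0.19843364]), np.float64(0.6697924748748235), [np.float64(-2.06), np.float64(-0.68), np.float64(-0.14), np.float64(0.0)])
```

```bash
python3 -m inch '[{"gripper":8.5,"dx":-36.5,"dy":9.7,"dz":0,"rx":0,"ry":0,"rz":6},{"gripper":8.5,"dx":-36.5,"dy":9.7,"dz":0,"rx":0,"ry":0,"rz":6},{"gripper":8.5,"dx":-36.5,"dy":9.7,"dz":0,"rx":0,"ry":0,"rz":6},{"gripper":8.5,"dx":-36.5,"dy":9.7,"dz":0,"rx":0,"ry":0,"rz":6},{"gripper":8.5,"dx":-36.5,"dy":9.7,"dz":0,"rx":0,"ry":0,"rz":6},{"gripper":8.5,"dx":-36.5,"dy":9.7,"dz":0,"rx":0,"ry":0,"rz":6},{"gripper":8.5,"dx":-36.5,"dy":9.7,"dz":0,"rx":0,"ry":0,"rz":6},{"gripper":8.5,"dx":-36.5,"dy":9.7,"dz":0,"rx":0,"ry":0,"rz":6},{"gripper":8.5,"dx":-36.5,"dy":9.7,"dz":0,"rx":0,"ry":0,"rz":6},{"gripper":8.5,"dx":-36.5,"dy":9.7,"dz":0,"rx":0,"ry":0,"rz":6}]' 2>&1| head -5; python3 - <<'E'
from h import *
c=optics.capture("wrist"); np.save("w2.npy",c,allow_pickle=True)
o=manip.get_obs(); print(o["tcp_pos"],o["eef_rot"],o["contact_force"])
p=fit(c,[.543,-.142,-.16]); print("clip",p)
print(finder.find_in("lens_barrel","wrist")[:2])
im=c["img"].copy()
P=plate(p[0])[0]
for u,v in proj(c,P): cv2.circle(im,(int(round(u)),int(round(v))),0,(0,0,255),-1)
u,v=proj(c,[p[0][0],p[0][1],.066])[0].round().astype(int); print(u,v)
cv2.imwrite("pics/w2.png",cv2.resize(im[40:290,100:430],None,fx=2.3,fy=2.3,interpolation=cv2.INTER_CUBIC))
E
```

```text
t: 3.2
tcp_pos: [0.5444, -0.138, 0.2058]
eef_rot: [0.761, 0.649, 0.0, -0.001]
contact_force: [-0.4, 1.4, 0.0]
opening: 0.0849
[ 0.54443456 -0.1368797   0.20580481] [ 7.59877964e-01  6.50064682e-01  4.41305434e-04 -1.09266340e-03] [ 0.15181843 -0.03085854 -0.71870482]
clip (array([ 0.54602761, -0.15383307, -0.20124734]), np.float64(0.5264402543605813), [np.float64(-0.14), np.float64(-0.26), np.float64(-0.79), np.float64(-0.68)])
[{'extent': [235.0, 121.8, 271.4, 238.7], 'score': 0.7}]
251 194
```

View pics/w2.png

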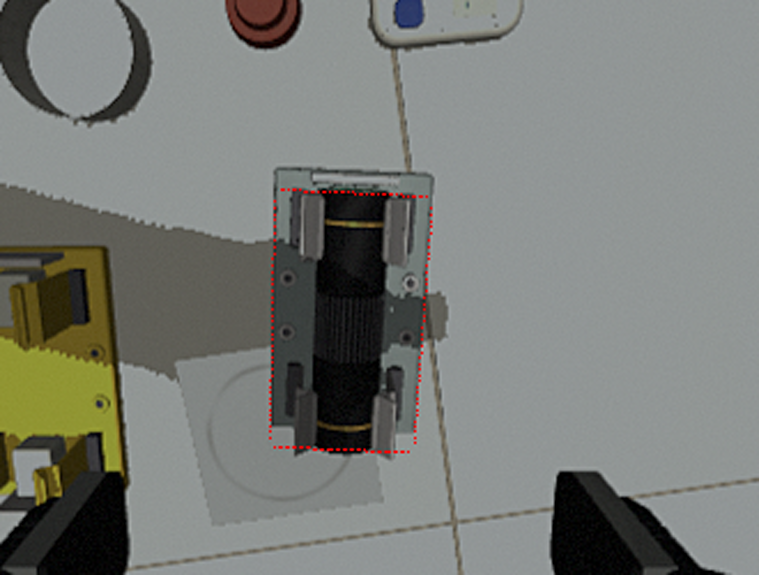

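The crop shows the barrel in the clip with its knurled band at about (348,328) and rings at (355,224) and (342,428). The red fit sits about 20 px too low, because it locked onto the end plates. I'll redo it from the plate corners and the barrel edges.

```bash
python3 - <<'E'
from h import *
c=np.load("w2.npy",allow_pickle=True).item()
K=np.array([[275,168],[433,175],[414,433],[272,425]])/2.3+[100,40]
W=np.array([ray(c,u,v,.012) for u,v in K]); print(W.round(4)); print("mean",W.mean(0), "len",np.linalg.norm(W[0]-W[3]),np.linalg.norm(W[1]-W[2]),"wid",np.linalg.norm(W[0]-W[1]))
print("fit",fit(c,[*W.mean(0)[:2],-.16],reach=(.005,.003)))
B=np.array([[355,224],[342,428],[348.5,328]])/2.3+[100,40]
R=np.array([ray(c,u,v,.066) for u,v in B]); d=R[0]-R[1]; print("rings",R.round(4),"yaw",-np.arctan2(d[0],d[1]),"mid",(R[0]+R[1])/2)
t=optics.capture("top"); 
print("top fit",fit(t,[*W.mean(0)[:2],-.16],reach=(.006,.004)))
o=manip.get_obs(); q=o["eef_rot"]; print("tool y yaw",np.arctan2(2*q[1]**2-1,2*q[0]*q[1])*57.3, o["tcp_pos"])
E
```

```text
[[ 0.5238 -0.0699  0.012 ]
 [ 0.5996 -0.0853  0.012 ]
 [ 0.5729 -0.2177  0.012 ]
 [ 0.498  -0.2012  0.012 ]]
mean [ 0.54857587 -0.14350005  0.012     ] len 0.13378816550118455 0.13506506380506167 wid 0.07738267738833841
fit (array([ 0.54817496, -0.14288574, -0.2010581 ]), np.float64(0.49776955808418455), [np.float64(-0.2), np.float64(-0.25), np.float64(0.47), np.float64(0.14)])
rings [[ 0.5579 -0.098   0.066 ]
 [ 0.538  -0.1883  0.066 ]
 [ 0.5482 -0.1423  0.066 ]] yaw -0.21631605978742774 mid [ 0.54795266 -0.14317277  0.066     ]
top fit (array([ 0.54217507, -0.14891091, -0.29072599]), np.float64(0.0), [np.float64(0.0), np.float64(0.0), np.float64(0.0), np.float64(0.0)])
tool y yaw -8.863795976206815 [ 0.54446358 -0.13675591  0.20598427]
```

```bash
python3 -m inch '[{"gripper":8.5,"dx":-0.5,"dy":0.3,"dz":0,"rx":0,"ry":0,"rz":2.9},{"gripper":8.5,"dx":-0.5,"dy":0.3,"dz":3,"rx":0,"ry":0,"rz":2.9},{"gripper":8.5,"dx":-0.5,"dy":0.3,"dz":6,"rx":0,"ry":0,"rz":2.9},{"gripper":8.5,"dx":-0.5,"dy":0.3,"dz":9,"rx":0,"ry":0,"rz":2.9},{"gripper":8.5,"dx":-0.5,"dy":0.3,"dz":11,"rx":0,"ry":0,"rz":2.9},{"gripper":8.5,"dx":-0.5,"dy":0.3,"dz":13,"rx":0,"ry":0,"rz":2.9},{"gripper":8.5,"dx":-0.5,"dy":0.3,"dz":15,"rx":0,"ry":0,"rz":2.9},{"gripper":8.5,"dx":-0.5,"dy":0.3,"dz":16.5,"rx":0,"ry":0,"rz":2.9},{"gripper":8.5,"dx":-0.5,"dy":0.3,"dz":16.5,"rx":0,"ry":0,"rz":2.9},{"gripper":8.5,"dx":-0.5,"dy":0.3,"dz":16.5,"rx":0,"ry":0,"rz":2.9}]' 2>&1; python3 - <<'E'
from h import *
c=optics.capture("wrist"); cv2.imwrite("pics/w3.png",c["img"])
E
```

```text
t: 4.35
tcp_pos: [0.5467, -0.1441, 0.0415]
eef_rot: [0.777, 0.63, 0.0, -0.0]
contact_force: [-0.8, -0.8, -0.3]
opening: 0.0854
grasp_force: 0.0
```

View pics/w3.png

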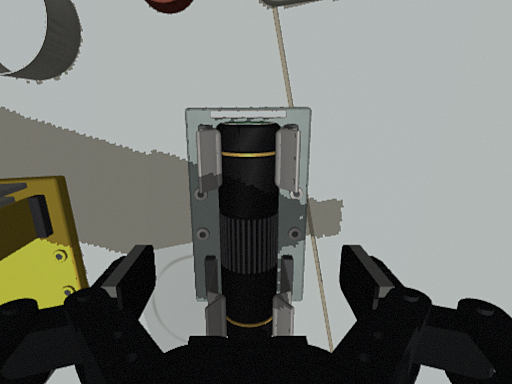

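The fingers straddle the barrel symmetrically: barrel column 248, finger midpoint 247. The barrel axis is upright in the image, so I'll close.

```bash
python3 -m inch '[{"gripper":2,"dx":0,"dy":0,"dz":0,"rx":0,"ry":0,"rz":0},{"gripper":2,"dx":0,"dy":0,"dz":0,"rx":0,"ry":0,"rz":0},{"gripper":2,"dx":0,"dy":0,"dz":0,"rx":0,"ry":0,"rz":0},{"gripper":2,"dx":0,"dy":0,"dz":0,"rx":0,"ry":0,"rz":0},{"gripper":2,"dx":0,"dy":0,"dz":0,"rx":0,"ry":0,"rz":0},{"gripper":2,"dx":0,"dy":0,"dz":0,"rx":0,"ry":0,"rz":0},{"gripper":2,"dx":0,"dy":0,"dz":0,"rx":0,"ry":0,"rz":0},{"gripper":2,"dx":0,"dy":0,"dz":0,"rx":0,"ry":0,"rz":0},{"gripper":2,"dx":0,"dy":0,"dz":0,"rx":0,"ry":0,"rz":0},{"gripper":2,"dx":0,"dy":0,"dz":0,"rx":0,"ry":0,"rz":0}]' 2>&1
```

```text
t: 5.4
tcp_pos: [0.5463, -0.1454, 0.0412]
eef_rot: [0.777, 0.629, -0.0, -0.0]
contact_force: [0.0, 0.6, 0.2]
opening: 0.0204
grasp_force: 0.0
```

```bash
python3 - <<'E'
from h import *
c=optics.capture("wrist"); s=optics.capture("side")
print(manip.get_obs()["opening"],proj(s,manip.get_obs()["tcp_pos"]))
b=cv2.resize(s["img"][170:300,230:350],None,fx=3,fy=3,interpolation=cv2.INTER_CUBIC)
im=np.zeros((390,872,3),np.uint8); im[:384,:512]=c["img"]; im[:,512:]=b
cv2.imwrite("pics/w4.png",cv2.resize(im,None,fx=.91,fy=.91,interpolation=cv2.INTER_AREA))
E
```

```text
0.020276983716507067 [[298.11501023 242.22750465]]
```

View pics/w4.png

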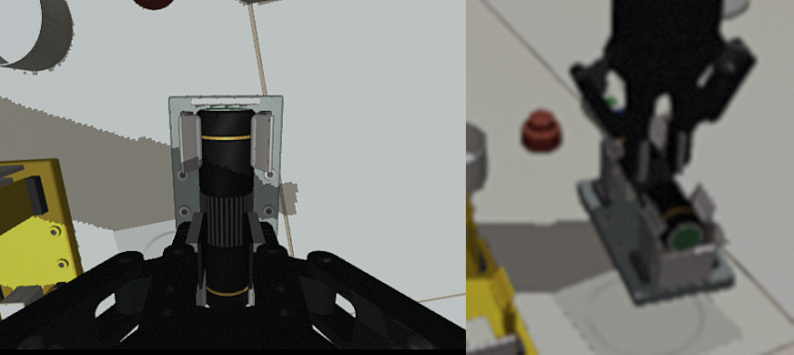

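The picture shows the fingers closed near the barrel at columns 203 and 250, but the opening reads 20 mm with no force. I'll compute where the pads should project in the picture.

```bash
python3 - <<'E'
from h import *
from scipy.spatial.transform import Rotation as Ro
c=optics.capture("wrist"); s=optics.capture("side"); o=manip.get_obs(); R=Ro.from_quat(o["eef_rot"]).as_matrix(); p=o["tcp_pos"]
print(p,o["grasp_force"],o["contact_force"],c["T"][:3,3]-p)
for h in (.010,.016):
  for z in (.011,-.008,-.03):
    L=[p+R@np.array([x,sg*h,z]) for sg in(-1,1) for x in (.011,)]
    print(h,z,"wrist",(proj(c,L)*.91).round(0).tolist())
B=[.548,-.143,.066]; print("barrel top mid",(proj(c,B)*.91).round())
for sg in(-1,1): print("barrel side",(proj(c,np.array([.548,-.143,.05])+R@[0.011,sg*.016,0])*.91).round())
print(finder.find_in("lens_barrel","side")[:2])
q=cv2.resize(c["img"][190:350,170:330],(600,600),interpolation=cv2.INTER_CUBIC)
cv2.imwrite("pics/w5.png",cv2.convertScaleAbs(q,alpha=2.5,beta=20))
E
```

```text
[ 0.54633488 -0.14536778  0.04121009] 0.0 [-0.53843828 -0.37512359  0.17356579] [0.01449146 0.06607843 0.16838843]
0.01 0.011 wrist [[209.0, 188.0], [240.0, 188.0]]
0.01 -0.008 wrist [[208.0, 198.0], [241.0, 198.0]]
0.01 -0.03 wrist [[205.0, 212.0], [244.0, 212.0]]
0.016 0.011 wrist [[200.0, 188.0], [249.0, 188.0]]
0.016 -0.008 wrist [[198.0, 198.0], [251.0, 198.0]]
0.016 -0.03 wrist [[194.0, 212.0], [255.0, 212.0]]
barrel top mid [[227. 222.]]
barrel side [[199. 194.]]
barrel side [[253. 194.]]
[{'extent': [287.2, 225.2, 318.4, 259.5], 'score': 0.72}]
```

View pics/w5.png

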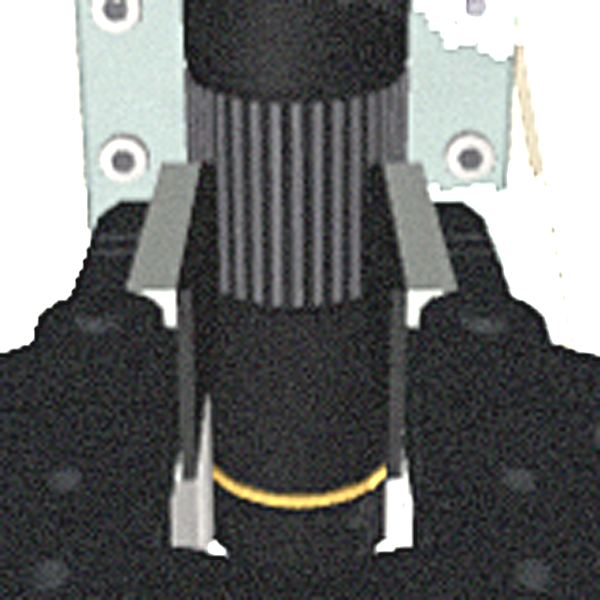

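The pads cover the sides of the knurled band (pad tips at about (205,165) and (385,160) in the crop), and their gap is narrower than the barrel. So they closed above the barrel, with tips at about z 0.07, higher than the reported TCP implies. I'll open again and measure the true tip height in the side view by differencing.

```bash
python3 - <<'E'
from h import *
s=optics.capture("side"); np.save("s_cl.npy",s,allow_pickle=True)
E
python3 -m inch '[{"gripper":8.5,"dx":0,"dy":0,"dz":0,"rx":0,"ry":0,"rz":0},{"gripper":8.5,"dx":0,"dy":0,"dz":0,"rx":0,"ry":0,"rz":0},{"gripper":8.5,"dx":0,"dy":0,"dz":0,"rx":0,"ry":0,"rz":0},{"gripper":8.5,"dx":0,"dy":0,"dz":0,"rx":0,"ry":0,"rz":0},{"gripper":8.5,"dx":0,"dy":0,"dz":0,"rx":0,"ry":0,"rz":0},{"gripper":8.5,"dx":0,"dy":0,"dz":0,"rx":0,"ry":0,"rz":0},{"gripper":8.5,"dx":0,"dy":0,"dz":0,"rx":0,"ry":0,"rz":0},{"gripper":8.5,"dx":0,"dy":0,"dz":0,"rx":0,"ry":0,"rz":0}]' 2>&1
python3 - <<'E'
from h import *
from scipy.spatial.transform import Rotation as Ro
a=np.load("s_cl.npy",allow_pickle=True).item(); s=optics.capture("side"); o=manip.get_obs()
R=Ro.from_quat(o["eef_rot"]).as_matrix(); p=o["tcp_pos"]
d=np.abs(s["img"].astype(int)-a["img"]).max(2)>45
n,l,st,ce=cv2.connectedComponentsWithStats(d.astype(np.uint8))
for i in range(1,n):
    if st[i,4]>12: print(st[i],ce[i].round())
for h,zz in ((.0102,(.011,-.03)),(.0425,(-.002,-.043))):
  for z in zz:
    print(h,z,proj(s,[p+R@np.array([-.011,q*h,z]) for q in(-1,1)]).round().tolist())
# fine text map of the finger region, open(dark) brightness
g=s["img"].mean(2); 
for v in range(196,262,3): print(v,"".join(" .:-=+*#%@"[min(9,int(g[v,u]//18))] for u in range(250,350,1)))
E
```

```text
t: 6.5
tcp_pos: [0.5463, -0.1454, 0.0412]
eef_rot: [0.777, 0.629, -0.0, 0.0]
contact_force: [-0.1, -0.1, 0.6]
opening: 0.0846
grasp_force: 0.0
[303 175  37  59 909] [321. 205.]
[263 185  37  49 715] [277. 207.]
[323 251   7   7  33] [326. 254.]
0.0102 0.011 [[295.0, 251.0], [305.0, 249.0]]
0.0102 -0.03 [[296.0, 235.0], [306.0, 233.0]]
0.0425 -0.002 [[280.0, 249.0], [320.0, 241.0]]
0.0425 -0.043 [[280.0, 232.0], [321.0, 225.0]]
196 %@%%@%%@@%%#%%*: .       .:+%%#=.                                     :+#%@@@@%=        :+%@@@@@@@@@
199 %@%%@%%%%%@@%#-        .:=*#+:     .--.                         ..       :=**+-.        .+%@@@@@@@@@
202 %%@@%@%@%%@@%*:        :+%*=.     .+#*-.                     :+#@%#=.                   .+%@@@@@@@@@
205 @@@%%%%%@%@@%=.       .-+=.               .--:..:--+*#***###%%@@@@@@%+:           .::::-+#%@@@@@@@@@
208 @@%@@@%%%@@%#-                         .-+#%%%%%%%@@@@%%%%@@@@@@@@@@%=.        :+#%@@@@@@@@@@@@@@@@@
211 @@%#+=--==+*#*-                     .:=#%@@@@%@%%%%##*++*%@@@@@@@@@@%=   .:-:.-*@@@@@@@@@@@@@@@@@@@@
214 %*=:-------:-+*=.               :+#
[... 940 characters left out ...]
:::------==-:..:.            :+#+==+++*%@@@@@@@@@@@@@@@@@@@@@@@@@@@@@@
244 @@@@@@@@@@@@@@@@@@@@%#=:-+++=-...:--------::..::..            :=++++++*%@@@@@@@@@@@@@@@@@@@@@@@@@@@@
247 @@@@@@@@@@@@@@@@@@@@@@%*=::----------------------::   .........:-+++++*%@@@@@@@@@@@@@@@@@@@@@@@@@@@@
250 %%@%@@@@@@@@%###########*=::---::----------:::------:.           :-===*%%####%@@@@@@@@@@@@@@@@@@@@@@
253 ====+++++++===+=++++++++++=-::------------:::::------:  .:---::--:..:::=++++++*%@@@@@@@@@@@@@@@@@@@@
256 +++++++++++++++++++++++++++=-::------------::::::-:.  ::::.......:-:::-=++++++=+#%@@@@@@@@@@@@@@@@@@
259 +++++++++++++++++++++++++++++=-::---:------::::::--:..:::.....:::---=++==+**#%@@@@@@@@@@@@@@@@@@@@@@
```

The open tips show at (278,232) and (323,225), not at the predicted (280,249) and (320,241). So the real fingers sit 41 mm higher than the reported TCP, which agrees with the wrist view. I'll go 41 mm further down, slowly, and then close.

```bash
python3 -m inch '[{"gripper":8.5,"dx":0.2,"dy":0.1,"dz":1,"rx":0,"ry":0,"rz":0},{"gripper":8.5,"dx":0.2,"dy":0.1,"dz":2,"rx":0,"ry":0,"rz":0},{"gripper":8.5,"dx":0.2,"dy":0.1,"dz":2.5,"rx":0,"ry":0,"rz":0},{"gripper":8.5,"dx":0.2,"dy":0.1,"dz":3,"rx":0,"ry":0,"rz":0},{"gripper":8.5,"dx":0.2,"dy":0.1,"dz":3.5,"rx":0,"ry":0,"rz":0},{"gripper":8.5,"dx":0.2,"dy":0.1,"dz":4.1,"rx":0,"ry":0,"rz":0},{"gripper":8.5,"dx":0.2,"dy":0.1,"dz":4.1,"rx":0,"ry":0,"rz":0},{"gripper":8.5,"dx":0.2,"dy":0.1,"dz":4.1,"rx":0,"ry":0,"rz":0}]' 2>&1
python3 -m inch '[{"gripper":2.4,"dx":0,"dy":0,"dz":0,"rx":0,"ry":0,"rz":0},{"gripper":2.4,"dx":0,"dy":0,"dz":0,"rx":0,"ry":0,"rz":0},{"gripper":2.4,"dx":0,"dy":0,"dz":0,"rx":0,"ry":0,"rz":0},{"gripper":2.4,"dx":0,"dy":0,"dz":0,"rx":0,"ry":0,"rz":0},{"gripper":2.4,"dx":0,"dy":0,"dz":0,"rx":0,"ry":0,"rz":0},{"gripper":2.4,"dx":0,"dy":0,"dz":0,"rx":0,"ry":0,"rz":0},{"gripper":2.4,"dx":0,"dy":0,"dz":0,"rx":0,"ry":0,"rz":0},{"gripper":2.4,"dx":0,"dy":0,"dz":0,"rx":0,"ry":0,"rz":0},{"gripper":2.4,"dx":0,"dy":0,"dz":0,"rx":0,"ry":0,"rz":0},{"gripper":2.4,"dx":0,"dy":0,"dz":0,"rx":0,"ry":0,"rz":0}]' 2>&1
```

```text
t: 7.35
tcp_pos: [0.5477, -0.1437, 0.0001]
eef_rot: [0.777, 0.629, -0.0, -0.0]
contact_force: [-0.1, 0.4, 0.2]
opening: 0.0849
grasp_force: 0.0
t: 8.35
tcp_pos: [0.5479, -0.1436, 0.0006]
eef_rot: [0.777, 0.629, 0.0, 0.0]
contact_force: [-1.4, 1.6, 5.0]
opening: 0.0306
grasp_force: 59.1
```

Gripped: opening 30.6 mm at 59 N. Now I'll pull straight up.

```bash
python3 -m inch '[{"gripper":2.4,"dx":0,"dy":0,"dz":-0.3,"rx":0,"ry":0,"rz":0},{"gripper":2.4,"dx":0,"dy":0,"dz":-0.6,"rx":0,"ry":0,"rz":0},{"gripper":2.4,"dx":0,"dy":0,"dz":-1.0,"rx":0,"ry":0,"rz":0},{"gripper":2.4,"dx":0,"dy":0,"dz":-1.5,"rx":0,"ry":0,"rz":0},{"gripper":2.4,"dx":0,"dy":0,"dz":-2,"rx":0,"ry":0,"rz":0},{"gripper":2.4,"dx":0,"dy":0,"dz":-2.5,"rx":0,"ry":0,"rz":0},{"gripper":2.4,"dx":0,"dy":0,"dz":-3.5,"rx":0,"ry":0,"rz":0},{"gripper":2.4,"dx":0,"dy":0,"dz":-5,"rx":0,"ry":0,"rz":0},{"gripper":2.4,"dx":0,"dy":0,"dz":-6.5,"rx":0,"ry":0,"rz":0},{"gripper":2.4,"dx":0,"dy":0,"dz":-8,"rx":0,"ry":0,"rz":0},{"gripper":2.4,"dx":0,"dy":0,"dz":-8,"rx":0,"ry":0,"rz":0},{"gripper":2.4,"dx":0,"dy":0,"dz":-8,"rx":0,"ry":0,"rz":0}]' 2>&1
python3 - <<'E'
from h import *
c=optics.capture("wrist"); np.save("w6.npy",c,allow_pickle=True); s=optics.capture("side"); np.save("s6.npy",s,allow_pickle=True)
print([finder.find_in("lens_barrel",k)[:2] for k in("wrist","side")]); o=manip.get_obs(); print(o["tcp_pos"],o["grasp_force"],o["opening"],o["contact_force"])
a=c["img"][150:384,130:370]; b=cv2.resize(s["img"][130:290,220:350],None,fx=2.2,fy=2.2,interpolation=cv2.INTER_CUBIC)
im=np.zeros((468,480+b.shape[1],3),np.uint8); im[:,:480]=cv2.resize(a,None,fx=2,fy=2); im[:b.shape[0],480:]=b
cv2.imwrite("pics/w6.png",cv2.convertScaleAbs(im,alpha=1.8)); print(im.shape)
E
```

```text
t: 9.55
tcp_pos: [0.548, -0.1438, 0.0811]
eef_rot: [0.777, 0.629, 0.001, 0.001]
contact_force: [-0.2, 0.7, -3.0]
opening: 0.0307
grasp_force: 61.3
[[{'extent': [202.8, 128.9, 291.5, 340.8], 'score': 0.7}], [{'extent': [291.9, 191.2, 324.8, 229.5], 'score': 0.93}]]
[ 0.54712961 -0.14340506  0.07952193] 61.3084602355957 0.030526912246985817 [-1.39468189 -1.05709108 -2.90321018]
(468, 766, 3)
```

The barrel is held: the side view finds it about 28 px higher than before, with about 3 N hanging from the fingers. Next I'll carry it above the V-block.

```bash
python3 -m inch '[{"gripper":2.4,"dx":2.5,"dy":-1.1,"dz":0,"rx":0,"ry":0,"rz":-1},{"gripper":2.4,"dx":6,"dy":-2.6,"dz":0,"rx":0,"ry":0,"rz":-2},{"gripper":2.4,"dx":9.5,"dy":-4.2,"dz":0,"rx":0,"ry":0,"rz":-3},{"gripper":2.4,"dx":13.5,"dy":-5.9,"dz":0,"rx":0,"ry":0,"rz":-4},{"gripper":2.4,"dx":17.5,"dy":-7.7,"dz":0,"rx":0,"ry":0,"rz":-5},{"gripper":2.4,"dx":21.5,"dy":-9.4,"dz":0,"rx":0,"ry":0,"rz":-6},{"gripper":2.4,"dx":25.5,"dy":-11.2,"dz":0,"rx":0,"ry":0,"rz":-7},{"gripper":2.4,"dx":29,"dy":-12.7,"dz":0,"rx":0,"ry":0,"rz":-8.1},{"gripper":2.4,"dx":32,"dy":-14,"dz":0,"rx":0,"ry":0,"rz":-8.1},{"gripper":2.4,"dx":34,"dy":-14.9,"dz":0,"rx":0,"ry":0,"rz":-8.1},{"gripper":2.4,"dx":34.8,"dy":-15.3,"dz":0,"rx":0,"ry":0,"rz":-8.1},{"gripper":2.4,"dx":34.8,"dy":-15.3,"dz":0,"rx":0,"ry":0,"rz":-8.1}]' 2>&1
python3 - <<'E'
from h import *
o=manip.get_obs(); print(o["tcp_pos"],o["grasp_force"],o["contact_force"],o["moment"])
q=o["eef_rot"]; print("tool y yaw",np.arctan2(2*q[1]**2-1,2*q[0]*q[1]))
c=optics.capture("wrist"); np.save("w7.npy",c,allow_pickle=True); t=optics.capture("top")
print("barrel",finder.find_in("lens_barrel","wrist")[:1],finder.find_in("lens_barrel","top")[:1])
# brass rings / barrel centre in top view
def brass(im): 
    h=cv2.cvtColor(im,cv2.COLOR_BGR2HSV); return ((h[...,0]>12)&(h[...,0]<35)&(h[...,1]>110)&(h[...,2]>50)).astype(np.uint8)
for k,cc,ro in(("w",c,(100,384,180,330)),("t",t,(170,235,100,190))):
    m=brass(cc["img"]); z=np.zeros_like(m); z[ro[0]:ro[1],ro[2]:ro[3]]=m[ro[0]:ro[1],ro[2]:ro[3]]
    n,l,st,ce=cv2.connectedComponentsWithStats(cv2.dilate(z,np.ones((3,3))))
    print(k,[(ce[i].round(1).tolist(),st[i,4],ray(cc,*ce[i],.142).round(4).tolist()) for i in range(1,n) if st[i,4]>8])
im=cv2.convertScaleAbs(c["img"][90:384,120:380],alpha=1.8); cv2.imwrite("pics/w7.png",cv2.resize(im,None,fx=2,fy=2,interpolation=cv2.INTER_CUBIC))
E
```

```text
t: 10.95
tcp_pos: [0.47, 0.2296, 0.0797]
eef_rot: [0.73, 0.683, -0.0, -0.0]
contact_force: [-0.1, 0.0, -1.1]
opening: 0.0307
grasp_force: 61.3
[0.4700406  0.22961635 0.07970332] 61.280672550201416 [-0.13048489  0.01169671 -1.12547922] [-0.02385779 -0.04453212  0.06565115]
tool y yaw -0.0661945694633279
barrel [{'extent': [204.5, 127.3, 291.1, 342.6], 'score': 0.61}] []
w [([246.0, 171.9], np.int32(616), [0.4731, 0.2763, 0.142])]
t [([116.0, 180.0], np.int32(9), [0.5097, 0.2664, 0.142]), ([155.0, 200.0], np.int32(39), [0.4653, 0.1833, 0.142])]
```

Now I'll use my last view, to check the barrel over the V before lowering.

View pics/w7.png

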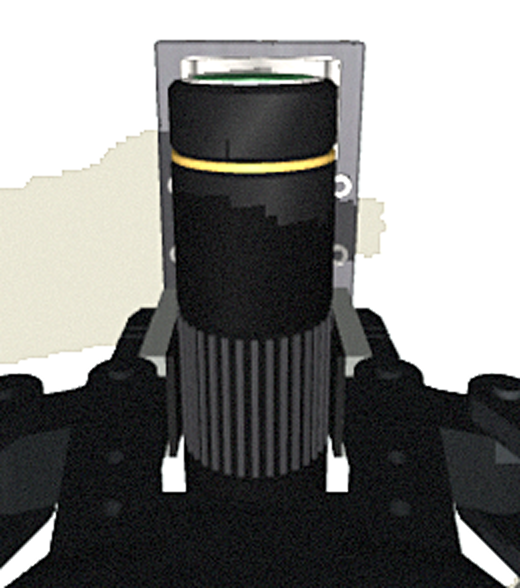

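```bash
python3 -m inch '[{"gripper":2.4,"dx":0,"dy":0.1,"dz":1.5,"rx":0,"ry":0,"rz":0.2},{"gripper":2.4,"dx":0,"dy":0.1,"dz":3,"rx":0,"ry":0,"rz":0.2},{"gripper":2.4,"dx":0,"dy":0.1,"dz":4.5,"rx":0,"ry":0,"rz":0.2},{"gripper":2.4,"dx":0,"dy":0.1,"dz":5.5,"rx":0,"ry":0,"rz":0.2},{"gripper":2.4,"dx":0,"dy":0.1,"dz":6.2,"rx":0,"ry":0,"rz":0.2},{"gripper":2.4,"dx":0,"dy":0.1,"dz":6.6,"rx":0,"ry":0,"rz":0.2},{"gripper":2.4,"dx":0,"dy":0.1,"dz":6.8,"rx":0,"ry":0,"rz":0.2},{"gripper":2.4,"dx":0,"dy":0.1,"dz":6.8,"rx":0,"ry":0,"rz":0.2},{"gripper":2.4,"dx":0,"dy":0.1,"dz":6.8,"rx":0,"ry":0,"rz":0.2}]' 2>&1
```

```text
t: 12.05
tcp_pos: [0.472, 0.2287, 0.0126]
eef_rot: [0.732, 0.681, 0.0, 0.0]
contact_force: [0.4, -0.8, -3.0]
opening: 0.0305
grasp_force: 61.3
```

The view shows the barrel upright, with axis column 253 against plate middle 259. That difference is explained by perspective and the 1 mm shift since added. Now I'll lower in small steps, reading the force.

```bash
python3 -m inch '[{"gripper":2.4,"dx":0,"dy":0,"dz":0.2,"rx":0,"ry":0,"rz":0},{"gripper":2.4,"dx":0,"dy":0,"dz":0.4,"rx":0,"ry":0,"rz":0},{"gripper":2.4,"dx":0,"dy":0,"dz":0.5,"rx":0,"ry":0,"rz":0},{"gripper":2.4,"dx":0,"dy":0,"dz":0.5,"rx":0,"ry":0,"rz":0},{"gripper":2.4,"dx":0,"dy":0,"dz":0.5,"rx":0,"ry":0,"rz":0}]' 2>&1 | sed -n 1,4p
python3 -m inch '[{"gripper":2.4,"dx":0,"dy":0,"dz":0.1,"rx":0,"ry":0,"rz":0},{"gripper":2.4,"dx":0,"dy":0,"dz":0.1,"rx":0,"ry":0,"rz":0},{"gripper":2.4,"dx":0,"dy":0,"dz":0.1,"rx":0,"ry":0,"rz":0}]' 2>&1| sed -n 1,4p
python3 -m inch '[{"gripper":2.4,"dx":0,"dy":0,"dz":0.1,"rx":0,"ry":0,"rz":0},{"gripper":2.4,"dx":0,"dy":0,"dz":0.1,"rx":0,"ry":0,"rz":0},{"gripper":2.4,"dx":0,"dy":0,"dz":0.1,"rx":0,"ry":0,"rz":0}]' 2>&1| sed -n 1,4p
```

```text
t: 12.55
tcp_pos: [0.4717, 0.2285, 0.0072]
eef_rot: [0.732, 0.681, -0.0, 0.0]
contact_force: [-0.2, 0.7, -3.0]
t: 12.85
tcp_pos: [0.4717, 0.2285, 0.0062]
eef_rot: [0.732, 0.681, -0.0, 0.0]
contact_force: [0.0, 0.7, -1.7]
t: 13.15
tcp_pos: [0.4714, 0.2286, 0.0057]
eef_rot: [0.732, 0.681, 0.0, -0.0]
contact_force: [-1.2, 0.2, 4.0]
```

```bash
python3 -m inch '[{"gripper":2.4,"dx":0,"dy":0,"dz":0.05,"rx":0,"ry":0,"rz":0},{"gripper":2.4,"dx":0,"dy":0,"dz":0.05,"rx":0,"ry":0,"rz":0},{"gripper":2.4,"dx":0,"dy":0,"dz":0.05,"rx":0,"ry":0,"rz":0}]' 2>&1| sed -n 1,4p
python3 - <<'E'
from h import *
f=[];m=[]
for i in range(8):
    optics.capture("wrist"); o=manip.get_obs(); f.append(o["contact_force"]); m.append(o["moment"])
print(np.mean(f,0),np.std(f,0),np.mean(m,0),o["tcp_pos"])
E
```

```text
t: 13.45
tcp_pos: [0.4715, 0.2286, 0.0056]
eef_rot: [0.732, 0.681, 0.0, -0.0]
contact_force: [-3.4, -0.5, 7.8]
[-3.19084663 -0.40086119  8.54033699] [0.45560392 0.35302654 0.54555135] [-0.10170324  0.60950889 -0.16403946] [0.47141328 0.22863237 0.00560449]
```

Both faces carry load, roughly 10 N and 6 N. I'll balance it by moving slightly toward -x.

```bash
python3 -m inch '[{"gripper":2.4,"dx":0,"dy":-0.05,"dz":0.02,"rx":0,"ry":0,"rz":0},{"gripper":2.4,"dx":0,"dy":-0.05,"dz":0.02,"rx":0,"ry":0,"rz":0},{"gripper":2.4,"dx":0,"dy":-0.05,"dz":0.02,"rx":0,"ry":0,"rz":0}]' 2>&1| sed -n 1,4p
python3 - <<'E'
from h import *
f=[];m=[]
for i in range(10):
    c=optics.capture("wrist"); o=manip.get_obs(); f.append(o["contact_force"]); m.append(o["moment"])
print(np.mean(f,0),np.mean(m,0),o["tcp_pos"],o["eef_rot"],o["grasp_force"],np.abs(o["qvel"]).max())
t=optics.capture("top")
for k,cc,ro in(("w",c,(100,384,180,330)),("t",t,(180,235,100,190))):
    h=cv2.cvtColor(cc["img"],cv2.COLOR_BGR2HSV); m=((h[...,0]>12)&(h[...,0]<35)&(h[...,1]>110)&(h[...,2]>50)).astype(np.uint8)
    z=np.zeros_like(m); z[ro[0]:ro[1],ro[2]:ro[3]]=m[ro[0]:ro[1],ro[2]:ro[3]]
    n,l,st,ce=cv2.connectedComponentsWithStats(cv2.dilate(z,np.ones((3,3))))
    print(k,[(ce[i].round(1).tolist(),ray(cc,*ce[i],.070).round(4).tolist()) for i in range(1,n) if st[i,4]>8])
E
```

```text
t: 14.15
tcp_pos: [0.4714, 0.2286, 0.0056]
eef_rot: [0.732, 0.681, 0.001, -0.0]
contact_force: [-3.0, -0.5, 9.3]
[-2.82334775 -0.74941312  9.03171167] [-0.15644934  0.53178583 -0.16547458] [0.47147549 0.2286125  0.00558103] [ 7.32452840e-01  6.80817555e-01  5.35543601e-04 -8.54544536e-05] 62.43756651878357 0.0011957791198083678
w [([246.2, 171.8], [0.4748, 0.2757, 0.07])]
t [([161.0, 199.0], [0.4759, 0.183, 0.07]), ([160.0, 204.5], [0.4634, 0.1852, 0.07])]
```

The barrel is seated: height is about 55 mm, vertical force about 12 N, and the faces carry about 10 N and 6 N. Yaw is -0.073 against the groove's -0.069, and everything is still. I'll hand in now.

```bash
python3 -c "
from plant import manip
print(manip.job_done())"
```

```text
the job is handed in; nothing more can be done
None
```

I pulled the barrel out of the clip and laid it in the V-block groove. I handed in the job with the fingers still holding it and pressing down at about 10 N, but the hand-in gave no verdict.

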